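Take the sole template off the safety hook and file it in the rack

TASK

Press the red sprung keeper of the hook down into the hook arm until it clicks and stays down, then take the blue sole template off the end of the arm and lower it into the empty slot of the wooden rack, toe down and standing upright on the slot's floor. Let go of it there; do not drop it, and leave the small cork template, the glue jar and the hammer where they are.

Things in the scene. Friction and masses are not known exactly. Their poses are not given: they have to be found in the camera images.
- hook: Hook stand screwed to the bench; origin on the bench top below the hanging place, z up. A straight level steel arm, 20 mm wide (y), 16 mm tall, top 220 mm above the bench, lies along x at y = 0 from a green post (x +82 to +112 mm, 222 mm tall; housing 104 mm wide, 108 mm tall at its foot) to a free end at x = -104 mm, roughly towards the robot: things slide off to -x..
- hook_arm_end (a point): Middle of the top edge of the hook arm's free end (x -104, z 220 mm in the hook's frame); same axes as the hook. The red keeper is hinged here, 8 mm inside the end and 4 mm below the top, about the hook's y axis. Shut, it stops anything from sliding off the arm; it cannot be pushed outwards.
- keeper_tip (a point): Free tip of the red keeper, a bar 56 mm long, 11 mm wide; moves with it. Shut, it slopes up and inwards at 33 degrees: tip at x -49 mm in the hook's frame, 27 mm above the arm's top. Pressed down near the tip (x about -58 mm) it folds inwards into a groove, flush with the arm's top (tip at x -40 mm).
- keeper (a joint): Keeper angle in rad: 0 shut (sloping up), 0.58 folded fully down into the arm. It is sprung: about 0.11 N m (2.5 N down at the tip) pushes it back shut; past about 0.4 rad it snaps down by itself and stays down when let go.
- template_center (a point): Centre (half-way up, mid-thickness) of the blue plastic sole template: 200 mm long, 10 mm thick, 0.16 kg. z: lengthwise to the heel end (up); x: through the thickness (along the hook arm while hanging); y: across. Heel end 60 mm wide. An eye 34 x 34 mm, 21 to 55 mm above the centre, hangs on the arm; the 45 mm of solid plate above it can be pinched through the thickness from above.
- template_toe (a point): Middle of the blue template's straight toe edge (its lower end, 56 mm wide), 100 mm below template_center, same axes. The plate is widest (76 mm) 48 mm above this edge. At the start it hangs within 10 mm of the hook's origin along the arm.
- rack: Dark wooden rack screwed to the bench, 100 (x) by 116 (y) by 75 mm tall; origin at the centre of its underside, z up. Two slots open at the top, each 18 mm wide (x), 96 mm long (y), floor 8 mm and rim 75 mm above the bench, centred 27 mm either side of the origin in x. The one on the -x side is empty, the other holds the small template.
- free_slot (a point): Centre of the floor of the empty slot, 67 mm below the rim; same axes as the rack (the plate's thickness goes along x).
- small_template_center (a point): Centre of the small cork-coloured template standing loose in the rack's other slot, 130 mm tall, 10 mm thick, 68 mm wide; 65 mm above its lower edge. Leave alone.
- glue_jar_center (a point): Centre of a glue jar with black lid, 60 mm diameter, 75 mm tall, loose on the bench. Leave alone.
- hammer: Hammer lying on the bench between the robot and the work, 260 mm long along its x axis. Leave alone.
There are look-alikes about, which are no part of the job. Of the things shaped like the part that bears template_center, the blue one is meant.

How it is judged:
On the way, in this order (a step that is already met when the one before it is completed fails the run):
1. the keeper is pressed down and stays down with the fingers off it, the template still on the arm (value of joint keeper above 0.5 rad and contact force between the fingers and hook below 0.2 N and x of template_center in the frame of hook above -0.05 m), for 0.2 s.
2. the template has been taken off the free end of the arm (distance between template_center and hook above 0.2 m), for 0.2 s.
At the end, for the whole second after the job is handed in: The blue template stands in the rack's empty slot, its toe edge within 6 mm of the slot's floor, within 9 mm of the slot's middle across it and 25 mm along it, heel up, within 0.15 rad of upright, at rest and released (x of template_toe in the frame of rack between -0.036 and -0.018 m and y of template_toe in the frame of rack between -0.025 and 0.025 m and z of template_toe in the frame of rack below 0.014 m and angle between template_center's own z axis and vertical below 0.15 rad and linear speed of template below 0.02 m/s); the robot touches nothing.
It fails at once if the template was dropped (contact force between the fingers and template below 0.05 N and linear speed of template above 0.6 m/s).
It fails at once if the small template was disturbed (distance of small_template_center from where it was at the start of the episode above 0.025 m).
It fails at once if the glue jar was disturbed (distance of glue_jar_center from where it was at the start of the episode above 0.025 m).
It fails at once if the hammer was disturbed (distance of hammer from where it was at the start of the episode above 0.03 m).
It also fails if it takes over 64 s, if anything falls off the work surface, if the arm or the gripper's body presses on something with over 40 N, if the wrist force passes 120 N, or if a joint passes its speed limit or range.

ROBOT

A 7-joint arm with a two-finger parallel gripper is mounted at the origin on the work surface. World frame = base frame: x ahead of the robot, y to its left, z up, the work surface at z = 0. Lengths are in m, angles in rad, forces in N, time in s.
With the tool pointing down it reaches from about 0.425 to 0.925 m from the base axis. Payload 6.8 kg.
Tool frame: the origin (TCP) lies on the mounting face of the last link; the fingertips stand 173 mm ahead of it and the grasp point (between the pads) lies 155 mm ahead of it; z points along the fingers, y is the line along which they close (so a half turn about z gives the same grasp; the last joint's range is limited). The gripper opens to 85 mm and grips with 20 to 120 N. Pads are 22 mm wide; open, the fingers measure 114 mm over their backs; the gripper's body (76 mm by 85 mm) begins 54 mm behind the grasp point. The pads swing forward as they close: fully open they stand 13 mm farther back than shut.
Start: joints at [1.195, 0.477, 0.022, 1.555, -0.011, 1.109, -0.083], TCP at [0.179, -0.651, 0.405] pointing down, gripper open.
Joint ranges: [-2.96, 2.96], [-0.34, 2.1], [-1.41, 1.46], [0.24, 2.44], [-1.37, 4.51], [0.17, 1.92], [-2.96, 2.96]. Speed limits (rad/s): [2.39, 2.39, 3.14, 3.14, 3.14, 3.14, 3.14].

INTERFACE

Orientations are given as a rotation vector (axis times angle).
In Python, from bench import r gives the robot as it stands.
- The arm moves only by the tool carry_out, never from a script. Its argument "moves" is a list of rows, each a list of 5 numbers: the shift along the tool's x, y, z in m, then the turn about the tool's z in rad, then the finger opening in m, from 0 to 0.0854. In form: [[dx, dy, dz, roll, claw], ...]. A call has exactly 8 rows; each row is the pose to reach, as a shift and turn from the pose commanded when the call began, along the tool's axes at that moment; what a row does not reach only later rows make up. A row lasts 1/10 s, in which the tool goes at most 50 mm and 8.59 degrees, less where a joint would pass 70% of its speed; a pose out of reach is approached as far as the arm can. A call with a gripper value outside its range is refused whole. The fingers move at their own pace and stop on an object; "force" is the grip in N (left out, the last holds). Time passes only in rows, so rows that repeat a pose let the fingers close, or fill a call up. It gives the time, the measured TCP pose, the force, the opening and the grip force at its end, in the units of the state.
- r.get_obs(): the state, without advancing time (a new reading comes with each control period).
- r.grab_frame(name): name is "scene" or "top" or "wrist"; returns the picture (420x560x3 uint8, red, green, blue); there is no depth.
- r.calibration(name): a dict with "fx", "fy", "cx", "cy" (pixels), "rvec" (rotation vector, rad) and "tvec" (3), from world to camera coordinates, as OpenCV has them. Camera axes: x right, y down, z forward; pixel columns grow to the right and rows downward; lengths in m; the calibration is good to about 2 mm. The wrist camera is an equidistant fisheye: a pixel r from the principal point sees the ray r / f radians off the axis. A picture is of the moment at which its call begins: read the wrist's pose just before it. calibration takes no time and is no camera call; for the wrist camera it gives the pose at the moment of the call.
- r.hand_in(): hands the job in; it is judged then, once.
The state is a dict: "clock": time; "joints": joint angles; "qvel": joint speeds; "tau": joint torques, N m; "tcp_pos": TCP position; "orientation": TCP orientation; "contact_force": force on the tool from outside, world axes, zero at the start; "moment": the same for the moment, N m; "grip_width": finger opening in m; "gripper_force": force on a finger pad.
Only numpy, scipy, OpenCV 4.12 (cv2) and the standard library are available. Lean on these libraries where they do the work, as an engineer would, in place of code of your own. Each camera call takes 0.05 s, during which the arm holds its last target. There are 200 camera calls.

## Working session

There is one attempt and no reset: what is moved stays moved. The work goes in short steps, Python scripts to look and compute and a tool call to move; the robot and the scene stay as the last step left them, time stands still between calls to the robot, and variables do not carry over. Pictures are saved under pics/ and viewed, at most 10 in all, crops included, and the job is handed in when it is done.

Besides the shell and the picture viewer there is one more tool, called in YAML: its name, and indented under it one key for each argument. carry_out: Moves the arm, as the interface text tells. Its arguments: {"type":"object","properties":{"moves":{"type":"array","items":{"type":"array","items":{"type":"number"}}},"force":{"type":"number"}},"required":["moves"]}

```bash
mkdir -p pics; python3 - <<'E'
from bench import r
import cv2,numpy as np
o=r.get_obs();print(o['clock'],o['tcp_pos'],o['orientation'])
for n in('scene','top'):
    c=r.calibration(n);print(n,c, -cv2.Rodrigues(np.array(c['rvec']))[0].T@np.array(c['tvec']))
    cv2.imwrite(f'pics/{n}0.png',r.grab_frame(n)[...,::-1])
E
```

```text
0.0 [ 0.17855144 -0.65067728  0.40370314] [-3.11166812e+00 -4.19204952e-01  6.05524456e-04]
scene {'fx': 401.4637400241315, 'fy': 401.4637400241315, 'cx': 276.74304401411894, 'cy': 213.30955819319905, 'rvec': array([ 2.04721074,  0.60065504, -0.31877597]), 'tvec': array([-0.4631118 ,  0.00527204,  1.19879294])} [ 0.92929402 -0.62161443  0.63372942]
top {'fx': 385.41223331400727, 'fy': 385.41223331400727, 'cx': 279.84400500595035, 'cy': 210.05991867692057, 'rvec': array([ 2.08076959, -2.10549247,  0.24940099]), 'tvec': array([0.04017653, 0.56585338, 0.98893844])} [0.31542943 0.03243735 1.09510526]
```

View pics/scene0.png

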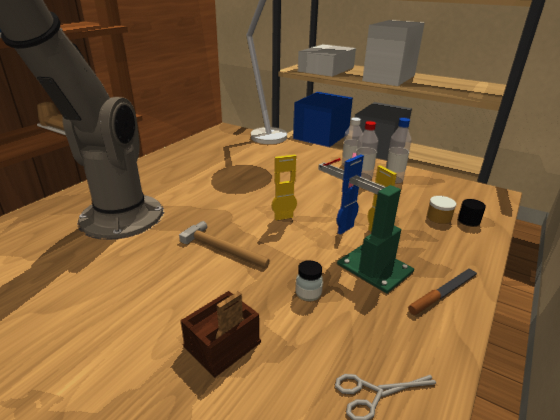

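View pics/top0.png

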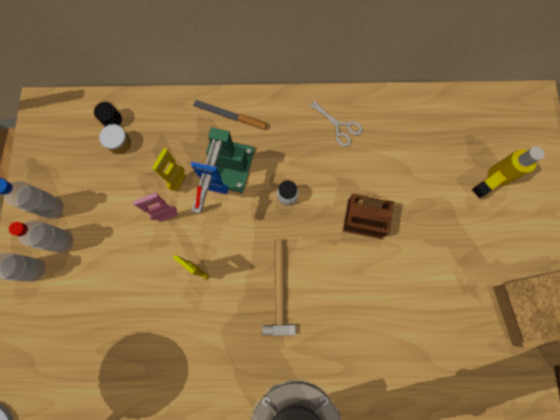

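Scene: the blue template hangs on the hook at (348,195). Look-alikes are yellow at (285,188), yellow at (383,200), and pink, seen in the top view at (155,207). I choose the blue one. The keeper is red at top-view (198,198), the rack is at top (369,215), the hammer runs from (280,240) to (280,330), and the jar is at (288,192). Next is a close crop to check the choice, plus the masks.

```bash
cat > h.py <<'E'
import numpy as np,cv2
from bench import r
def cam(n):
    c=r.calibration(n);R=cv2.Rodrigues(np.array(c['rvec']))[0];t=np.array(c['tvec']);return c,R,t
def ray(n,u,v):
    c,R,t=cam(n);d=R.T@np.array([(u-c['cx'])/c['fx'],(v-c['cy'])/c['fy'],1.]);return -R.T@t,d/np.linalg.norm(d)
def onz(n,u,v,z):
    o,d=ray(n,u,v);return o+d*(z-o[2])/d[2]
def tri(a,b):
    A=0;B=0;L=[ray('scene',*a),ray('top',*b)]
    for o,d in L:
        P=np.eye(3)-np.outer(d,d);A=A+P;B=B+P@o
    p=np.linalg.solve(A,B);return p,[np.linalg.norm(np.cross(p-o,d)) for o,d in L]
def proj(n,p):
    c,R,t=cam(n);q=R@np.array(p)+t;return c['fx']*q[0]/q[2]+c['cx'],c['fy']*q[1]/q[2]+c['cy']
E
python3 - <<'E'
from h import *
t=cv2.imread('pics/top0.png');s=cv2.imread('pics/scene0.png')
z=lambda im,x,y,w,h:cv2.resize(im[y:y+h,x:x+w],(400,300),interpolation=cv2.INTER_CUBIC)
a=np.vstack([np.hstack([z(t,170,120,120,90),z(t,330,185,80,60)]),np.hstack([z(s,300,140,120,90),z(s,170,285,120,90)])])
cv2.imwrite('pics/crop1.png',a)
for n,im in(('top',t),('scene',s)):
    hsv=cv2.cvtColor(im,cv2.COLOR_BGR2HSV)
    for nm,lo,hi in(('red',(0,170,110),(5,255,255)),('green',(70,80,20),(90,255,255)),('blue',(108,170,80),(125,255,255)),('dark',(0,90,10),(12,255,85))):
        m=cv2.inRange(hsv,lo,hi);k,l,st,ce=cv2.connectedComponentsWithStats(m)
        for i in range(1,k):
            if st[i,4]>15:print(n,nm,st[i],ce[i].round(1),np.array(cv2.minAreaRect(np.argwhere(l==i)[:,::-1].astype(np.float32))[0]).round(1))
E
```

```text
top red [196 186   5  22  64] [197.9 196.6] [197.8 196.6]
top red [  9 222  14  14 139] [ 15.9 228.2] [ 16. 228.]
top green [ 210  129   42   62 1225] [231.1 160.5] [233.2 158.1]
top blue [196 170   8   5  18] [198.8 171.4] [199.5 172. ]
top blue [209 185  18   8  57] [217.6 188.2] [217.8 187.8]
top dark [354 197   8   7  21] [356.5 199.2] [356.7 198.9]
top dark [382 202  10   8  53] [386.6 205.6] [386.5 205.5]
top dark [344 206  46  32 535] [365.8 224.8] [366.2 224.1]
top dark [ 21 224   6  11  29] [ 24.2 229.6] [ 24.4 229.6]
top dark [556 365   4  21  44] [558.  373.7] [557.5 375. ]
scene red [366 121  10   4  32] [370.3 122.6] [370.5 122.5]
scene green [378 191  16  12  55] [385.1 195.2] [385.4 193.8]
scene green [376 200  14  12  30] [382.9 205.7] [382.5 205.9]
scene green [380 229  10  12  29] [384.2 234.2] [384.  234.5]
scene green [348 238  36  49 226] [363.4 266.2] [362.2 265.9]
scene green [361 242  23  26 147] [374.1 254.7] [375.6 255.2]
scene green [382 243  10   7  16] [386.9 246. ] [386.9 246.4]
scene green [388 253   8  12  19] [391.6 258.5] [391.9 258.8]
scene green [3
[... 761 characters left out ...]
7.4 142.1] [ 42.5 125.5]
scene dark [194  48  13   5  32] [200.6  49.9] [199.9  49.9]
scene dark [153  55  25   6  69] [164.4  57.4] [165.   57.5]
scene dark [161  71  22  11  52] [173.   75.9] [171.2  76.4]
scene dark [201 101  12   6  29] [206.9 103.9] [206.6 104. ]
scene dark [164 113  19   8  47] [172.3 116.1] [172.8 115.8]
scene dark [137 116   6  13  32] [138.8 120.6] [139.5 122. ]
scene dark [139 135   3  12  19] [139.9 140.8] [139.8 140.5]
scene dark [139 148   5   8  20] [141.  151.6] [140.4 151.5]
scene dark [ 181  292   80   85 3319] [219.7 337.1] [221.4 330.5]
scene dark [420 303  10   7  22] [424.5 306.4] [424.7 306.3]
scene dark [409 307  10   8  37] [413.5 310.2] [413.1 310.3]
```

View pics/crop1.png

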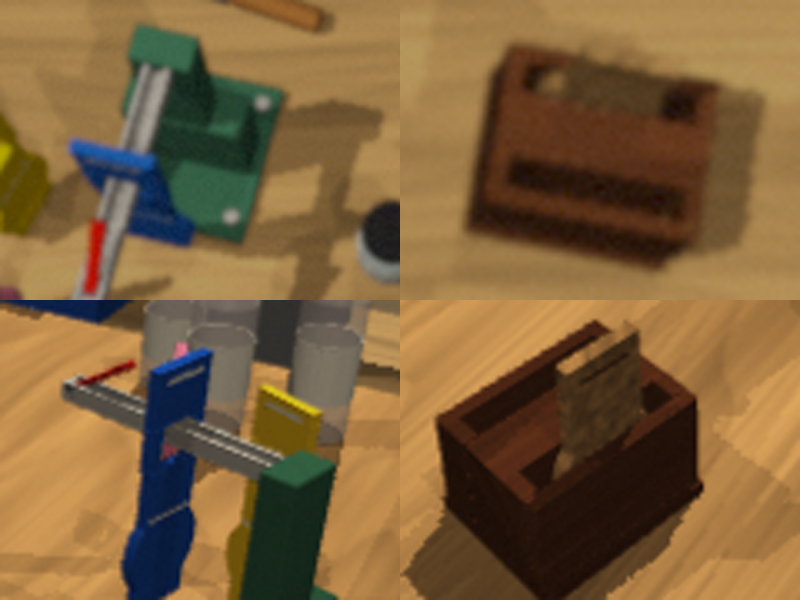

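The crops confirm the blue template on the arm, with the red keeper sloping inward. In the rack, the slot nearer the robot is empty and the cork template stands in the far one. Next I measure corners.

```bash
python3 - <<'E'
from h import *
f=lambda x,y,s,ox,oy:((x+.5)*s-.5+ox,(y+.5)*s-.5+oy)
T=lambda x,y:f(x,y,.3,170,120)
TR=lambda x,y:f(x,y,.2,330,185)
S=lambda x,y:f(x,y,.3,300,140)
SR=lambda x,y:f(x,y,.3,170,285)
np.set_printoptions(precision=4,suppress=True)
def rect(n,P,z):
    Q=np.array([onz(n,*p,z) for p in P]);print(n,'c',Q.mean(0),'sides',[np.linalg.norm(Q[i]-Q[i-1]).round(4) for i in range(4)],'yaw01',[np.degrees(np.arctan2(*(Q[i]-Q[i-1])[[1,0]])).round(1) for i in range(4)])
rect('scene',[SR(38,118),SR(195,20),SR(297,100),SR(135,200)],.075)
rect('top',[TR(112,42),TR(318,85),TR(290,245),TR(85,197)],.075)
rect('top',[T(138,25),T(200,42),T(190,75),T(128,62)],.222)
rect('scene',[S(293,450-300),S(335,462-300),S(305,493-300),S(261,476-300)],.222)
# arm end top: top crop & scene crop
print('end scene',onz('scene',*S(68,382-300),.22))
print('tip tri',tri(S(134,364-300),T(97,222)))
print('keeper base tri',tri(S(78,383-300),T(91,292)))
# template heel top corners
print('heelA',tri(S(152,366-300),T(72,147))); print('heelB',tri(S(213,352-300),T(153,158)))
# arm edges in the top view by gray mask
im=cv2.imread('pics/top0.png');hsv=cv2.cvtColor(im,cv2.COLOR_BGR2HSV);
m=cv2.inRange(hsv,(0,0,90),(180,60,255));m[:130]=0;m[225:]=0;m[:,:185]=0;m[:,235:]=0
for v in range(140,218,4):
    u=np.flatnonzero(m[v]);
    if len(u):print(v,u.min(),u.max(),onz('top',u.min(),v,.22)[:2],onz('top',u.max(),v,.22)[:2])
E
```

```text
scene c [ 0.5557 -0.2144  0.075 ] sides [np.float64(0.0837), np.float64(0.1131), np.float64(0.0919), np.float64(0.1089)] yaw01 [np.float64(169.9), np.float64(78.0), np.float64(-13.1), np.float64(-106.3)]
top c [ 0.5537 -0.2109  0.075 ] sides [np.float64(0.089), np.float64(0.1142), np.float64(0.0913), np.float64(0.1119)] yaw01 [np.float64(-12.6), np.float64(-103.1), np.float64(165.9), np.float64(75.7)]
top c [0.72   0.1806 0.222 ] sides [np.float64(0.0301), np.float64(0.0482), np.float64(0.0269), np.float64(0.047)] yaw01 [np.float64(-12.3), np.float64(-107.1), np.float64(165.4), np.float64(76.6)]
scene c [0.7274 0.172  0.222 ] sides [np.float64(0.0482), np.float64(0.0293), np.float64(0.053), np.float64(0.0322)] yaw01 [np.float64(84.0), np.float64(-2.6), np.float64(-93.0), np.float64(168.6)]
end scene [0.5354 0.2158 0.22  ]
tip tri (array([0.5833, 0.2206, 0.2441]), [np.float64(0.0011949583632683552), np.float64(0.00119495836326848)])
keeper base tri (array([0.5388, 0.228 , 0.2157]), [np.float64(0.0007462487216210104), np.float64(0.0007462487216210187)])
heelA (array([0.6151, 0.2253, 0.
[... 233 characters left out ...]
 210 220 [0.6973 0.2019] [0.697  0.1775]
148 209 219 [0.6869 0.2041] [0.6865 0.1797]
152 208 217 [0.6765 0.2061] [0.6762 0.1843]
156 208 216 [0.6661 0.2058] [0.6659 0.1864]
160 207 215 [0.6558 0.2079] [0.6556 0.1885]
164 190 214 [0.6461 0.2485] [0.6454 0.1907]
176 201 210 [0.6153 0.2209] [0.6151 0.1993]
180 201 209 [0.6053 0.2205] [0.6051 0.2014]
184 200 208 [0.5953 0.2225] [0.5951 0.2035]
188 203 207 [0.5853 0.215 ] [0.5852 0.2055]
192 202 218 [0.5755 0.217 ] [0.575  0.1791]
196 201 204 [0.5656 0.219 ] [0.5656 0.2119]
200 201 203 [0.5559 0.2187] [0.5558 0.214 ]
204 200 202 [0.5462 0.2206] [0.5461 0.2159]
208 192 201 [0.5367 0.239 ] [0.5364 0.2179]
212 196 199 [0.5269 0.2293] [0.5269 0.2223]
```

Hook yaw is about -13°, with the arm end at about (0.527, 0.228) and the origin at about (0.628, 0.205). The rack has a similar yaw and the slot is at about (0.528, -0.207). I'll go above the rack first and refine with the wrist camera.

```bash
cat >> h.py <<'E'
from scipy.spatial.transform import Rotation as Ro
def go(p,yawy=None):
    """tool-frame shift to bring grasp point (155 mm ahead) to p; roll to bring tool y to heading yawy (deg, mod 180)"""
    o=r.get_obs();R=Ro.from_rotvec(o['orientation']).as_matrix();g=np.array(o['tcp_pos'])+.155*R[:,2]
    print('t',round(o['clock'],2),'grasp pt',g.round(4),'toolx',R[:,0].round(3),'tilt',np.degrees(np.arccos(-R[2,2])).round(2),'F',np.round(o['contact_force'],1),'w',round(o['grip_width'],4))
    print('shift',(R.T@(np.array(p)-g)).round(4))
    if yawy is not None:
        h=np.degrees(np.arctan2(R[1,1],R[0,1]));d=(yawy-h+90)%180-90;print('y heading',h.round(2),'roll',np.radians(-d).round(4))
E
python3 -c "
from h import *
go([.528,-.207,.345],-13)"
```

```text
t 0.1 grasp pt [ 0.1785 -0.6505  0.2488] toolx [ 0.964  0.265 -0.   ] tilt 0.09 F [ 0.3  0.6 -0. ] w 0.0853
shift [ 0.4544 -0.3353 -0.0957]
y heading -74.66 roll -1.0761
```

carry_out:
  moves:
    - [0.035,-0.025,-0.015,-0.13,0.085]
    - [0.07,-0.05,-0.03,-0.27,0.085]
    - [0.105,-0.075,-0.045,-0.4,0.085]
    - [0.14,-0.1,-0.06,-0.54,0.085]
    - [0.175,-0.125,-0.075,-0.67,0.085]
    - [0.21,-0.155,-0.09,-0.81,0.085]
    - [0.245,-0.18,-0.095,-0.94,0.085]
    - [0.28,-0.205,-0.095,-1.076,0.085]

```text
clock: 0.9
tcp_pos: [0.3953, -0.3775, 0.5007]
orientation: [2.452, 1.961, 0.0]
contact_force: [0.4, -0.5, -0.8]
grip_width: 0.0853
gripper_force: 0.0
```

```bash
python3 -c "
from h import *
go([.528,-.207,.345],-13)"
```

```text
t 0.9 grasp pt [ 0.3954 -0.3777  0.3457] toolx [ 0.22   0.976 -0.001] tilt 0.1 F [ 0.4 -0.5 -0.8] w 0.0853
shift [0.1957 0.0918 0.0006]
y heading -12.7 roll 0.0053
```

carry_out:
  moves:
    - [0.035,0.015,0,0,0.085]
    - [0.07,0.03,0,0,0.085]
    - [0.105,0.045,0,0.005,0.085]
    - [0.14,0.06,0,0.005,0.085]
    - [0.17,0.08,0,0.005,0.085]
    - [0.195,0.092,0,0.005,0.085]
    - [0.195,0.092,0,0.005,0.085]
    - [0.195,0.092,0,0.005,0.085]

```text
clock: 1.7
tcp_pos: [0.528, -0.2096, 0.4992]
orientation: [-2.462, -1.95, 0.001]
contact_force: [-0.5, 0.0, -1.0]
grip_width: 0.085
gripper_force: 0.0
```

```bash
python3 - <<'E'
from h import *
go([.528,-.207,.345],-13)
c=r.calibration('wrist');im=r.grab_frame('wrist')[...,::-1]
import pickle;pickle.dump(c,open('w1.pkl','wb'));cv2.imwrite('pics/w1.png',im);print(c)
E
```

```text
t 1.7 grasp pt [ 0.5278 -0.2096  0.3442] toolx [ 0.229  0.973 -0.   ] tilt 0.06 F [-0.5  0.  -1. ] w 0.085
shift [ 0.0026 -0.0004 -0.0008]
y heading -13.22 roll -0.0038
{'fx': 325.19226210127806, 'fy': 325.19226210127806, 'cx': 275.69678119516624, 'cy': 209.20466599904506, 'rvec': array([-2.81015199,  0.32740983,  0.0527731 ]), 'tvec': array([-0.56235755, -0.14837694,  0.44542907])}
```

View pics/w1.png

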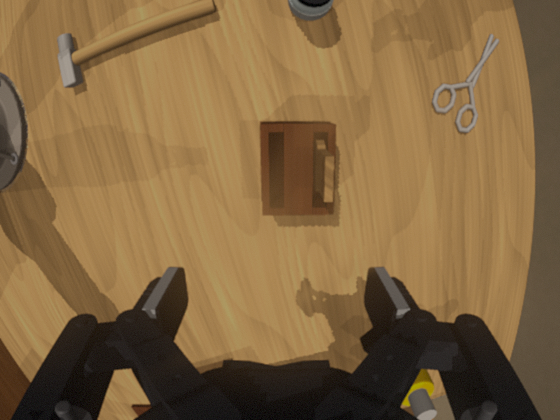

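The rack sits at columns 261–335, rows 121–215, with the empty slot at about columns 269–284, rows 132–207. Next I take edge profiles and cast rays onto the rim plane.

```bash
cat >> h.py <<'E'
def wz(c,u,v,z):
    R=cv2.Rodrigues(np.array(c['rvec']))[0];o=-R.T@np.array(c['tvec'])
    a,b=(u-c['cx'])/c['fx'],(v-c['cy'])/c['fy'];th=np.hypot(a,b)
    d=R.T@np.array([a*np.sin(th)/th,b*np.sin(th)/th,np.cos(th)]);return o+d*(z-o[2])/d[2]
E
python3 - <<'E'
from h import *
import pickle
np.set_printoptions(precision=4,suppress=True,linewidth=200)
c=pickle.load(open('w1.pkl','rb'));im=cv2.imread('pics/w1.png')
print(-cv2.Rodrigues(c['rvec'])[0].T@c['tvec'])
g=im[...,2].astype(int)
for v in(140,170,200):print(v,[f'{u}:{g[v-3:v+4,u].mean():.0f}' for u in range(256,345)])
for u in(276,300):print(u,[f'{v}:{g[v,u-3:u+4].mean():.0f}' for v in list(range(114,142))+list(range(198,226))])
E
```

```text
[ 0.5468 -0.1328  0.4691]
140 ['256:168', '257:167', '258:164', '259:152', '260:125', '261:105', '262:103', '263:103', '264:101', '265:100', '266:101', '267:101', '268:82', '269:64', '270:63', '271:66', '272:66', '273:65', '274:66', '275:67', '276:69', '277:68', '278:69', '279:71', '280:71', '281:72', '282:69', '283:77', '284:98', '285:104', '286:103', '287:102', '288:102', '289:101', '290:101', '291:101', '292:102', '293:104', '294:105', '295:107', '296:108', '297:108', '298:107', '299:108', '300:109', '301:109', '302:109', '303:109', '304:109', '305:109', '306:109', '307:108', '308:108', '309:110', '310:111', '311:112', '312:107', '313:96', '314:88', '315:92', '316:102', '317:107', '318:109', '319:110', '320:109', '321:108', '322:107', '323:106', '324:93', '325:83', '326:80', '327:86', '328:101', '329:105', '330:105', '331:103', '332:101', '333:99', '334:101', '335:118', '336:147', '337:162', '338:163', '339:161', '340:160', '341:159', '342:158', '343:155', '344:151']
170 ['256:162', '257:165', '258:165', '259:163', '260:147', '261:124', '262:111', '263:110', '264:108', '265:109', 
[... 2314 characters left out ...]
42', '219:143', '220:145', '221:149', '222:154', '223:157', '224:157', '225:159']
300 ['114:159', '115:160', '116:159', '117:160', '118:158', '119:157', '120:147', '121:106', '122:79', '123:84', '124:103', '125:108', '126:107', '127:108', '128:107', '129:108', '130:108', '131:108', '132:108', '133:109', '134:109', '135:109', '136:108', '137:108', '138:109', '139:109', '140:108', '141:108', '198:111', '199:112', '200:111', '201:113', '202:112', '203:112', '204:112', '205:113', '206:112', '207:112', '208:112', '209:112', '210:112', '211:113', '212:113', '213:112', '214:110', '215:117', '216:128', '217:132', '218:132', '219:132', '220:131', '221:132', '222:131', '223:132', '224:132', '225:141']
```

```bash
python3 - <<'E'
from h import *
import pickle
np.set_printoptions(precision=4,suppress=True,linewidth=200)
c=pickle.load(open('w1.pkl','rb'))
L=[wz(c,268.1,140,.075),wz(c,269.2,200,.075)];R=[wz(c,283.5,140,.075),wz(c,283.6,200,.075)]
T=wz(c,276,131.7,.075);B=wz(c,276.5,207.5,.075)
print(L,R,np.mean(L+R,0),'len',np.linalg.norm(T-B),'w',np.linalg.norm(L[0]-R[0]),np.linalg.norm(L[1]-R[1]),'mid',(T+B)/2)
for a,b in((L[0],L[1]),(R[0],R[1]),(B,T)):
    d=b-a;print('heading-90',np.degrees(np.arctan2(d[1],d[0]))%180-90)
a,b=wz(c,260.7,160,.075),wz(c,334.5,140,.075);print('outer top edge',wz(c,276,123.5,.075),wz(c,276,214.7,.075),a)
a=wz(c,262,121+2.5,.075);b=wz(c,335,123.5,.075);print(np.degrees(np.arctan2(*(b-a)[[1,0]])),np.linalg.norm(b-a))
go([.555,.215,.345],-13)
E
```

```text
[array([ 0.5284, -0.1696,  0.075 ]), array([ 0.5119, -0.2436,  0.075 ])] [array([ 0.5465, -0.1739,  0.075 ]), array([ 0.5296, -0.2477,  0.075 ])] [ 0.5291 -0.2087  0.075 ] len 0.0958373628705877 w 0.0186224661140363 0.018190848396426252 mid [ 0.5293 -0.2087  0.075 ]
heading-90 -12.55615776257578
heading-90 -12.88250695057819
heading-90 -12.904245005755769
outer top edge [ 0.5423 -0.1522  0.075 ] [ 0.5158 -0.2646  0.075 ] [ 0.5138 -0.1915  0.075 ]
-12.58650317704032 0.08833154815499676
t 1.75 grasp pt [ 0.5273 -0.2107  0.3443] toolx [ 0.231  0.973 -0.001] tilt 0.07 F [-0.1 -0.2 -0.9] w 0.085
shift [ 0.4206 -0.0712 -0.0009]
y heading -13.34 roll -0.0059
```

The slot centre is (0.5292, -0.2087) at yaw -12.8°, and the measured size of 95.8 × 18.4 mm matches. On to the hook, closing the fingers on the way.

carry_out:
  moves:
    - [0.045,-0.005,0,-0.005,0.06]
    - [0.09,-0.01,0,-0.005,0.03]
    - [0.135,-0.015,0,-0.005,0]
    - [0.18,-0.02,0,-0.005,0]
    - [0.225,-0.025,0,-0.005,0]
    - [0.27,-0.03,0,-0.005,0]
    - [0.315,-0.035,0,-0.005,0]
    - [0.34,-0.04,0,-0.005,0]

```text
clock: 2.55
tcp_pos: [0.5669, 0.1324, 0.4997]
orientation: [-2.457, -1.957, -0.001]
contact_force: [-0.5, 0.5, -0.2]
grip_width: 0.0001
gripper_force: 0.0
```

```bash
python3 - <<'E'
from h import *
go([.565,.13,.345],-13)
c=r.calibration('wrist');im=r.grab_frame('wrist')[...,::-1]
import pickle;pickle.dump(c,open('w2.pkl','wb'));cv2.imwrite('pics/w2.png',im);print(-cv2.Rodrigues(c['rvec'])[0].T@c['tvec'])
E
```

```text
t 2.55 grasp pt [0.5669 0.1325 0.3447] toolx [0.224 0.975 0.001] tilt 0.05 F [-0.5  0.5 -0.2] w 0.0001
shift [-0.0029 -0.0013 -0.0003]
y heading -12.94 roll 0.0011
[0.58542556 0.20932279 0.46972958]
```

View pics/w2.png

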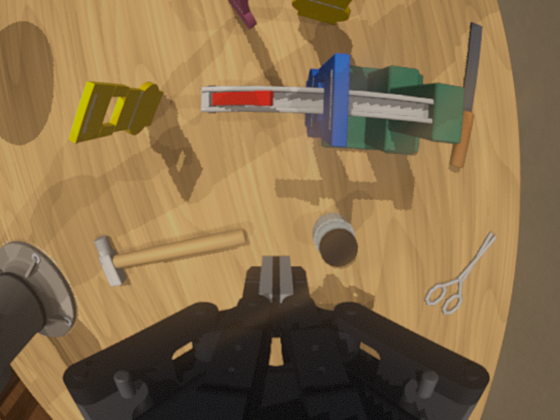

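The red keeper is at columns 211–273, row 99, and the arm end is at about (202,99). The blue heel top is at columns 332–349, rows 56–147. I convert these to world points.

```bash
python3 - <<'E'
from h import *
import pickle
np.set_printoptions(precision=4,suppress=True,linewidth=200)
c=pickle.load(open('w2.pkl','rb'));im=cv2.imread('pics/w2.png')
hsv=cv2.cvtColor(im,cv2.COLOR_BGR2HSV)
def big(lo,hi):
    m=cv2.inRange(hsv,lo,hi);k,l,st,ce=cv2.connectedComponentsWithStats(m);i=1+st[1:,4].argmax();print(st[i],ce[i]);return l==i
m=big((0,170,110),(6,255,255))
for u in(215,230,245,260,270):
    v=np.flatnonzero(m[:,u]);print('red',u,v.min(),v.max())
b=big((105,120,60),(125,255,255))
for v in(60,80,100,120,140):
    u=np.flatnonzero(b[v]);print('blue',v,u.min(),u.max(),[int(x) for x in hsv[v,328:352,2]])
# arm edges by column (gray)
for u in(205,240,285,300,370,400):print(u,[f'{v}:{im[v,u].tolist()}' for v in (84,86,88,90,92,94,106,108,110,112,114,116)])
print('end col',[im[99,u].tolist() for u in range(196,214,2)])
print('armend',wz(c,202,99.5,.22),'tip',wz(c,273.5,99,.247),'post',wz(c,434.5,100,.222),wz(c,465,100,.222))
E
```

```text
[213  91  60  14 772] [242.9236  97.8342]
red 215 93 104
red 230 92 104
red 245 92 103
red 260 91 104
red 270 91 104
[ 307   54   43   93 1626] [336.556   92.3844]
blue 60 329 349 [84, 87, 88, 85, 83, 85, 117, 166, 180, 178, 178, 178, 178, 178, 178, 177, 176, 175, 176, 177, 176, 156, 106, 119]
blue 80 309 348 [79, 79, 88, 105, 94, 94, 135, 156, 161, 161, 160, 160, 159, 158, 158, 157, 157, 156, 157, 158, 147, 114, 75, 76]
blue 100 335 347 [89, 93, 115, 110, 97, 123, 147, 155, 157, 155, 154, 153, 155, 154, 156, 156, 155, 155, 157, 152, 127, 118, 124, 122]
blue 120 335 346 [91, 105, 104, 97, 106, 141, 157, 156, 155, 156, 155, 154, 155, 157, 157, 157, 157, 158, 153, 127, 108, 109, 109, 110]
blue 140 333 345 [85, 84, 85, 109, 144, 157, 158, 155, 156, 156, 157, 158, 157, 157, 156, 156, 153, 155, 126, 105, 109, 108, 109, 109]
205 ['84:[103, 161, 196]', '86:[123, 154, 178]', '88:[179, 189, 195]', '90:[150, 161, 170]', '92:[130, 139, 150]', '94:[170, 180, 190]', '106:[165, 177, 186]', '108:[172, 182, 189]', '110:[149, 159, 168]', '112:[98, 134, 166]', '114:[89, 142, 180]', '116:[90, 142, 180]
[... 888 characters left out ...]
:[136, 146, 152]', '94:[155, 164, 174]', '106:[155, 166, 174]', '108:[161, 171, 179]', '110:[156, 167, 175]', '112:[143, 152, 160]', '114:[160, 169, 178]', '116:[134, 142, 151]']
400 ['84:[81, 108, 65]', '86:[70, 96, 60]', '88:[40, 53, 36]', '90:[34, 49, 32]', '92:[35, 50, 33]', '94:[82, 91, 93]', '106:[117, 127, 133]', '108:[137, 145, 153]', '110:[162, 172, 180]', '112:[158, 168, 176]', '114:[154, 164, 172]', '116:[157, 167, 175]']
end col [[89, 141, 178], [87, 139, 176], [100, 142, 175], [167, 178, 187], [169, 180, 188], [169, 181, 189], [148, 159, 167], [88, 92, 101], [60, 68, 171]]
armend [0.5322 0.2293 0.22  ] tip [0.5853 0.2152 0.247 ] post [0.7137 0.1928 0.222 ] [0.7441 0.1893 0.222 ]
```

```bash
python3 - <<'E'
from h import *
import pickle
np.set_printoptions(precision=4,suppress=True,linewidth=200)
c=pickle.load(open('w2.pkl','rb'));im=cv2.imread('pics/w2.png')
hd=lambda a,b:np.degrees(np.arctan2(b[1]-a[1],b[0]-a[0]))
P=[(wz(c,u,a,.22),wz(c,u,b,.22)) for u,a,b in((205,86,111),(240,85.5,111),(285,86.5,112),(300,87,112.3))]
for a,b in P:print((a+b)/2,np.linalg.norm(a-b))
print(hd(P[0][0],P[3][0]),hd(P[0][1],P[3][1]))
for u in(445,455):print(u,[f'{v}:{im[v,u].tolist()}' for v in list(range(78,94,2))+list(range(130,146,2))])
e=(P[0][0]+P[0][1])/2
for u in(434.5,465):p=wz(c,u,112.5,.222);print(p,hd(e,p))
# heel top edges z .265
a=wz(c,334,60,.265);b=wz(c,349.3,60,.265);d=wz(c,331.5,140,.265);f=wz(c,345.8,140,.265)
print('heel',a,b,d,f,'centre',(a+b+d+f)/4,hd(d,a)-90,hd(f,b)-90, np.linalg.norm(a-b),np.linalg.norm(d-f))
t=wz(c,340,55.5,.265);q=wz(c,338,147,.265);print('heel ends',t,q,np.linalg.norm(t-q),(t+q)/2)
go([.58,.2165,.26],-13)
E
```

```text
[0.5346 0.2294 0.22  ] 0.019517599194357152
[0.5608 0.2225 0.22  ] 0.01968346251779594
[0.5938 0.2138 0.22  ] 0.01961018229820483
[0.6048 0.2111 0.22  ] 0.019485111745345018
-14.662306768125294 -14.627934780607983
445 ['78:[91, 143, 182]', '80:[95, 147, 185]', '82:[93, 146, 184]', '84:[75, 107, 96]', '86:[83, 110, 74]', '88:[82, 108, 75]', '90:[82, 109, 78]', '92:[83, 110, 80]', '130:[86, 119, 93]', '132:[89, 120, 93]', '134:[90, 120, 92]', '136:[89, 121, 93]', '138:[92, 122, 93]', '140:[84, 111, 86]', '142:[67, 101, 112]', '144:[95, 150, 189]']
455 ['78:[86, 140, 175]', '80:[91, 140, 176]', '82:[87, 139, 175]', '84:[88, 139, 175]', '86:[79, 110, 97]', '88:[83, 111, 84]', '90:[82, 111, 84]', '92:[83, 110, 86]', '130:[87, 117, 90]', '132:[87, 119, 85]', '134:[89, 119, 88]', '136:[88, 118, 85]', '138:[87, 119, 88]', '140:[87, 118, 85]', '142:[71, 96, 76]', '144:[47, 78, 107]']
[0.7119 0.1826 0.222 ] -14.803654261396133
[0.7423 0.1787 0.222 ] -13.72599277568157
heel [0.6277 0.2314 0.265 ] [0.6374 0.2298 0.265 ] [0.6154 0.1817 0.265 ] [0.6245 0.1798 0.265 ] centre [0.6263 0.2057 0.265 ] -13.914110028935596 -14.427451453753164 0.009798543219272447 0.009315610416307456
heel ends [0.6322 0.2336 0.265 ] [0.6187 0.1764 0.265 ] 0.058780041108368555 [0.6254 0.205  0.265 ]
t 2.6 grasp pt [0.5663 0.1364 0.3448] toolx [0.22  0.976 0.003] tilt 0.19 F [-0.1  3.5  0.8] w 0.0001
shift [ 0.0808 -0.0041  0.0851]
y heading -12.68 roll 0.0056
```

Hook yaw is -14.4°, the arm end is at (0.5314, 0.2302), the origin at (0.632, 0.2043), and the template is at hook x of about -6 mm. The tip, arm width and heel thickness all match. The press point is (0.577, 0.2185).

```bash
python3 - <<'E'
from h import *
go([.577,.2185,.285],-14.4)
E
```

```text
t 2.6 grasp pt [0.5663 0.1364 0.3448] toolx [0.22  0.976 0.003] tilt 0.19 F [-0.1  3.5  0.8] w 0.0001
shift [ 0.0822 -0.0075  0.0601]
y heading -12.68 roll 0.03
```

carry_out:
  moves:
    - [0.03,-0.003,0.01,0.03,0]
    - [0.06,-0.006,0.03,0.03,0]
    - [0.082,-0.0075,0.045,0.03,0]
    - [0.082,-0.0075,0.06,0.03,0]
    - [0.082,-0.0075,0.06,0.03,0]
    - [0.082,-0.0075,0.06,0.03,0]
    - [0.082,-0.0075,0.06,0.03,0]
    - [0.082,-0.0075,0.06,0.03,0]

```text
clock: 3.4
tcp_pos: [0.5787, 0.2108, 0.4407]
orientation: [2.489, 1.916, 0.002]
contact_force: [-0.3, 0.7, 0.1]
grip_width: -0.0001
gripper_force: 0.0
```

```bash
python3 - <<'E'
from h import *
go([.577,.2185,.242],-14.4)
E
```

```text
t 3.4 grasp pt [0.579  0.2108 0.2857] toolx [0.256 0.967 0.   ] tilt 0.1 F [-0.3  0.7  0.1] w -0.0001
shift [ 0.0069 -0.0039  0.0437]
y heading -14.83 roll -0.0074
```

carry_out:
  moves:
    - [0.007,-0.004,0,0,0]
    - [0.007,-0.004,0.005,0,0]
    - [0.007,-0.004,0.015,0,0]
    - [0.007,-0.004,0.025,0,0]
    - [0.007,-0.004,0.035,0,0]
    - [0.007,-0.004,0.044,0,0]
    - [0.007,-0.004,0.044,0,0]
    - [0.007,-0.004,0.044,0,0]

```text
clock: 4.2
tcp_pos: [0.576, 0.2194, 0.3948]
orientation: [-2.487, -1.918, 0.002]
contact_force: [-0.0, -0.4, -0.0]
grip_width: 0.0
gripper_force: 0.0
```

```bash
python3 - <<'E'
from h import *
go([.577,.2185,.242],-14.4)
E
```

```text
t 4.2 grasp pt [0.5758 0.2194 0.2398] toolx [ 0.254  0.967 -0.001] tilt 0.09 F [-0.  -0.4 -0. ] w 0.0
shift [-0.0005  0.0014 -0.0022]
y heading -14.72 roll -0.0056
```

There is no residual force with the tips at z 0.222, so the keeper has probably snapped down. I rise, open, and check with the camera.

carry_out:
  moves:
    - [0,0,-0.02,0,0]
    - [0,0,-0.05,0,0]
    - [-0.02,0,-0.09,0,0.02]
    - [-0.05,0,-0.105,0,0.05]
    - [-0.07,0.0,-0.105,0,0.085]
    - [-0.07,0.0,-0.105,0,0.085]
    - [-0.07,0.0,-0.105,0,0.085]
    - [-0.07,0.0,-0.105,0,0.085]

```text
clock: 5.0
tcp_pos: [0.5583, 0.1529, 0.5003]
orientation: [-2.486, -1.92, 0.0]
contact_force: [-0.1, 0.2, 0.4]
grip_width: 0.0847
gripper_force: 0.0
```

```bash
python3 - <<'E'
from h import *
import pickle
np.set_printoptions(precision=4,suppress=True,linewidth=200)
c=r.calibration('wrist');im=r.grab_frame('wrist')[...,::-1]
pickle.dump(c,open('w3.pkl','wb'));cv2.imwrite('pics/w3.png',im)
cv2.imwrite('pics/w3c.png',cv2.resize(im[40:190,140:420],None,fx=2.8,fy=2.8,interpolation=cv2.INTER_CUBIC))
go([.626,.2054,.345],-14.4)
E
```

```text
t 5.05 grasp pt [0.5582 0.1531 0.3452] toolx [0.252 0.968 0.   ] tilt 0.06 F [0.2 0.7 1. ] w 0.0851
shift [0.0677 0.0524 0.0002]
y heading -14.62 roll -0.0039
```

View pics/w3c.png

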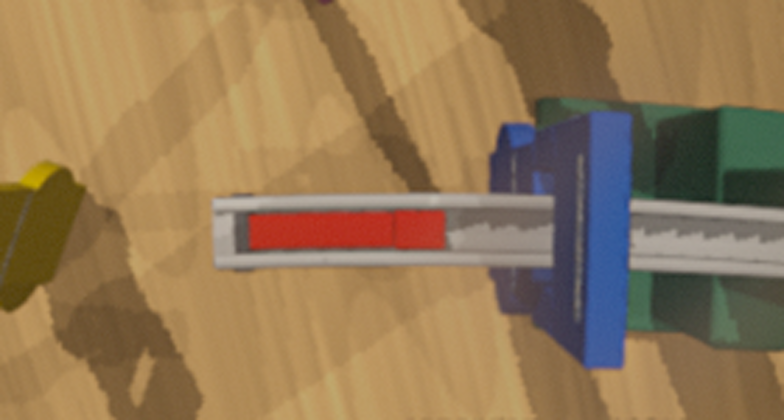

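The keeper (crop columns 250–445) lies flush in the groove, and the template is undisturbed. I go over the heel.

carry_out:
  moves:
    - [0.03,0.025,0,-0.004,0.085]
    - [0.06,0.045,0,-0.004,0.085]
    - [0.068,0.0525,0,-0.004,0.085]
    - [0.068,0.0525,0,-0.004,0.085]
    - [0.068,0.0525,0.02,-0.004,0.085]
    - [0.068,0.0525,0.03,-0.004,0.085]
    - [0.068,0.0525,0.03,-0.004,0.085]
    - [0.068,0.0525,0.03,-0.004,0.085]

```text
clock: 5.85
tcp_pos: [0.6262, 0.2039, 0.4711]
orientation: [2.484, 1.923, -0.0]
contact_force: [-0.8, -0.9, 0.5]
grip_width: 0.0849
gripper_force: 0.0
```

```bash
python3 - <<'E'
from h import *
go([.626,.2054,.247],-14.4)
E
```

```text
t 5.85 grasp pt [0.6262 0.2038 0.3161] toolx [ 0.251  0.968 -0.   ] tilt 0.02 F [-0.8 -0.9  0.5] w 0.0849
shift [ 0.0015 -0.0006  0.0691]
y heading -14.52 roll -0.0021
```

carry_out:
  moves:
    - [0.0015,0,0.02,0,0.085]
    - [0.0015,0,0.04,0,0.085]
    - [0.0015,0,0.06,0,0.085]
    - [0.0015,0,0.069,0,0.085]
    - [0.0015,0,0.069,0,0.085]
    - [0.0015,0,0.069,0,0.04]
    - [0.0015,0,0.069,0,0.015]
    - [0.0015,0,0.069,0,0.002]
  force: 40

```text
clock: 6.65
tcp_pos: [0.6271, 0.2059, 0.4029]
orientation: [2.484, 1.923, 0.003]
contact_force: [0.1, -0.1, 0.1]
grip_width: 0.0438
gripper_force: 0.0
```

carry_out:
  moves:
    - [0,0,0,0,0.002]
    - [0,0,0,0,0.002]
    - [0,0,0,0,0.002]
    - [0,0,0,0,0.002]
    - [0,0,-0.002,0,0.002]
    - [0,0,-0.004,0,0.002]
    - [0,0,-0.006,0,0.002]
    - [0,0,-0.008,0,0.002]

```text
clock: 7.45
tcp_pos: [0.6269, 0.2057, 0.4097]
orientation: [-2.484, -1.923, 0.0]
contact_force: [0.7, -0.1, -1.9]
grip_width: 0.0095
gripper_force: 40.3
```

```bash
python3 - <<'E'
from h import *
print(r.get_obs()['gripper_force'])
go([.626,.2054,.255],-14.4)
E
```

```text
40.28025448322296
t 7.45 grasp pt [0.6268 0.2057 0.2547] toolx [ 0.25   0.968 -0.   ] tilt 0.02 F [ 0.7 -0.1 -1.9] w 0.0095
shift [-0.0005 -0.0007 -0.0003]
y heading -14.5 roll -0.0018
```

Gripped: width is 9.5 mm and the force shows the weight. I slide it off to the hook's -x.

carry_out:
  moves:
    - [0,-0.01,0,0,0.002]
    - [0,-0.025,0,0,0.002]
    - [0,-0.045,0,0,0.002]
    - [0,-0.065,0,0,0.002]
    - [0,-0.085,0,0,0.002]
    - [0,-0.105,0,0,0.002]
    - [0,-0.125,0,0,0.002]
    - [0,-0.14,0,0,0.002]

```text
clock: 8.25
tcp_pos: [0.4894, 0.2414, 0.4098]
orientation: [2.483, 1.925, -0.0]
contact_force: [-1.2, 0.7, -1.5]
grip_width: 0.0091
gripper_force: 40.3
```

carry_out:
  moves:
    - [0,0,0,0,0.002]
    - [0,0,-0.03,0,0.002]
    - [0,0,-0.06,0,0.002]
    - [-0.03,0,-0.09,0,0.002]
    - [-0.07,0,-0.1,0,0.002]
    - [-0.11,0,-0.1,0,0.002]
    - [-0.15,0,-0.1,0,0.002]
    - [-0.19,0,-0.1,0,0.002]

```text
clock: 9.05
tcp_pos: [0.4435, 0.0549, 0.5101]
orientation: [2.484, 1.922, 0.001]
contact_force: [0.4, 0.3, -1.5]
grip_width: 0.0091
gripper_force: 40.3
```

```bash
python3 - <<'E'
from h import *
print(r.get_obs()['gripper_force'])
go([.5292,-.2087,.35],-12.8)
E
```

```text
40.2958220243454
t 9.05 grasp pt [0.4437 0.0549 0.3551] toolx [0.251 0.968 0.   ] tilt 0.07 F [ 0.4  0.3 -1.5] w 0.0091
shift [-0.2337  0.1489  0.0052]
y heading -14.54 roll -0.0303
```

The template is off the arm. I move above the slot.

carry_out:
  moves:
    - [-0.035,0.02,0,-0.005,0.002]
    - [-0.07,0.04,0,-0.01,0.002]
    - [-0.11,0.065,0,-0.015,0.002]
    - [-0.15,0.09,0,-0.02,0.002]
    - [-0.19,0.115,0,-0.025,0.002]
    - [-0.22,0.14,0,-0.03,0.002]
    - [-0.234,0.149,0,-0.03,0.002]
    - [-0.234,0.149,0,-0.03,0.002]

```text
clock: 9.85
tcp_pos: [0.5297, -0.2103, 0.509]
orientation: [-2.459, -1.954, 0.001]
contact_force: [-1.0, 1.3, -2.1]
grip_width: 0.0097
gripper_force: 40.3
```

carry_out:
  moves:
    - [0,0,0,0,0.002]
    - [0,0,0,0,0.002]
    - [0,0,0,0,0.002]
    - [0,0,0,0,0.002]
    - [0,0,0.02,0,0.002]
    - [0,0,0.04,0,0.002]
    - [0,0,0.055,0,0.002]
    - [0,0,0.055,0,0.002]

```text
clock: 10.65
tcp_pos: [0.5287, -0.2065, 0.4527]
orientation: [-2.451, -1.959, 0.004]
contact_force: [0.7, -0.1, -1.9]
grip_width: 0.0093
gripper_force: 40.3
```

```bash
python3 - <<'E'
from h import *
go([.5292,-.2087,.28],-12.8)
import pickle
c=r.calibration('wrist');im=r.grab_frame('wrist')[...,::-1]
pickle.dump(c,open('w4.pkl','wb'));cv2.imwrite('pics/w4.png',im)
s=r.grab_frame('scene')[...,::-1];cv2.imwrite('pics/s4.png',s)
a=np.vstack([im[70:280,160:440],])
z=np.hstack([cv2.resize(im[80:280,170:370],(400,400),interpolation=cv2.INTER_CUBIC),cv2.resize(s[230:380,140:290],(400,400),interpolation=cv2.INTER_CUBIC)])
cv2.imwrite('pics/c4.png',z)
E
```

```text
t 10.65 grasp pt [ 0.5281 -0.2063  0.2977] toolx [0.22  0.975 0.   ] tilt 0.23 F [ 0.7 -0.1 -1.9] w 0.0093
shift [-0.0021  0.0016  0.0177]
y heading -12.73 roll 0.0012
```

View pics/c4.png

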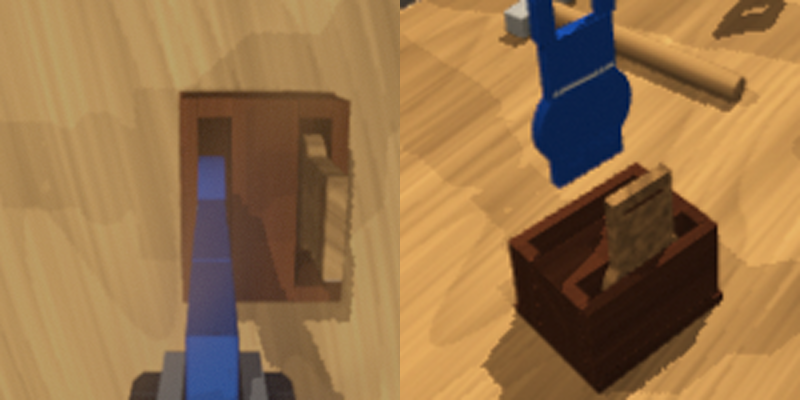

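The toe hangs vertically over the empty slot (crop columns 198–225 against the slot's 198–232), about 2 mm towards the rack's -x, which matches the computed 1.6 mm. I correct that and descend.

carry_out:
  moves:
    - [-0.002,0.002,0,0,0.002]
    - [-0.002,0.002,0.01,0,0.002]
    - [-0.002,0.002,0.02,0,0.002]
    - [-0.002,0.002,0.03,0,0.002]
    - [-0.002,0.002,0.03,0,0.002]
    - [-0.002,0.002,0.03,0,0.002]
    - [-0.002,0.002,0.03,0,0.002]
    - [-0.002,0.002,0.03,0,0.002]

```text
clock: 11.55
tcp_pos: [0.5311, -0.2094, 0.4251]
orientation: [2.454, 1.96, 0.001]
contact_force: [-0.6, 0.1, -2.2]
grip_width: 0.0095
gripper_force: 40.3
```

```bash
python3 - <<'E'
from h import *
go([.5292,-.2087,.191],-12.8)
E
```

```text
t 11.55 grasp pt [ 0.5313 -0.2094  0.2701] toolx [ 0.221  0.975 -0.   ] tilt 0.05 F [-0.6  0.1 -2.2] w 0.0095
shift [ 0.0003 -0.0022  0.0791]
y heading -12.78 roll 0.0004
```

carry_out:
  moves:
    - [0,-0.0015,0.0,0,0.002]
    - [0,-0.0015,0.01,0,0.002]
    - [0,-0.0015,0.02,0,0.002]
    - [0,-0.0015,0.03,0,0.002]
    - [0,-0.0015,0.04,0,0.002]
    - [0,-0.0015,0.05,0,0.002]
    - [0,-0.0015,0.06,0,0.002]
    - [0,-0.0015,0.065,0,0.002]

```text
clock: 12.35
tcp_pos: [0.5292, -0.209, 0.3583]
orientation: [-2.454, -1.96, 0.001]
contact_force: [0.3, -0.2, -1.7]
grip_width: 0.0094
gripper_force: 40.2
```

```bash
python3 - <<'E'
from h import *
go([.5292,-.2087,.191],-12.8)
E
```

```text
t 12.35 grasp pt [ 0.529  -0.2089  0.2033] toolx [0.221 0.975 0.   ] tilt 0.09 F [ 0.3 -0.2 -1.7] w 0.0094
shift [0.0002 0.0002 0.0123]
y heading -12.77 roll 0.0005
```

Inside the slot with no side load. The last stretch goes slowly, watching the vertical force.

carry_out:
  moves:
    - [0,0,0.002,0,0.002]
    - [0,0,0.004,0,0.002]
    - [0,0,0.006,0,0.002]
    - [0,0,0.008,0,0.002]
    - [0,0,0.01,0,0.002]
    - [0,0,0.011,0,0.002]
    - [0,0,0.011,0,0.002]
    - [0,0,0.011,0,0.002]

```text
clock: 13.15
tcp_pos: [0.5295, -0.2091, 0.3488]
orientation: [2.455, 1.96, 0.0]
contact_force: [0.0, 0.4, -1.6]
grip_width: 0.0099
gripper_force: 40.3
```

```bash
python3 - <<'E'
from h import *
go([.5292,-.2087,.191],-12.8)
E
```

```text
t 13.15 grasp pt [ 0.5295 -0.2091  0.1938] toolx [ 0.221  0.975 -0.   ] tilt 0.01 F [ 0.   0.4 -1.6] w 0.0099
shift [ 0.0003 -0.0004  0.0028]
y heading -12.78 roll 0.0004
```

carry_out:
  moves:
    - [0,0,0.0005,0,0.002]
    - [0,0,0.001,0,0.002]
    - [0,0,0.0015,0,0.002]
    - [0,0,0.002,0,0.002]
    - [0,0,0.0025,0,0.002]
    - [0,0,0.003,0,0.002]
    - [0,0,0.003,0,0.002]
    - [0,0,0.003,0,0.002]

```text
clock: 13.95
tcp_pos: [0.5295, -0.2091, 0.3457]
orientation: [2.455, 1.96, 0.0]
contact_force: [0.9, 1.1, -2.4]
grip_width: 0.0095
gripper_force: 40.3
```

carry_out:
  moves:
    - [0,0,0.0005,0,0.002]
    - [0,0,0.001,0,0.002]
    - [0,0,0.0015,0,0.002]
    - [0,0,0.002,0,0.002]
    - [0,0,0.002,0,0.002]
    - [0,0,0.002,0,0.002]
    - [0,0,0.002,0,0.002]
    - [0,0,0.002,0,0.002]

```text
clock: 14.75
tcp_pos: [0.5299, -0.209, 0.3451]
orientation: [2.454, 1.96, 0.001]
contact_force: [-1.5, 0.6, 7.3]
grip_width: 0.0093
gripper_force: 41.7
```

The toe touches the floor: Fz went from -2 to +7 N at the expected height. I release gently, then retreat straight up.

carry_out:
  moves:
    - [0,0,-0.001,0,0.002]
    - [0,0,-0.001,0,0.002]
    - [0,0,-0.001,0,0.012]
    - [0,0,-0.001,0,0.016]
    - [0,0,-0.001,0,0.022]
    - [0,0,-0.001,0,0.03]
    - [0,0,-0.001,0,0.04]
    - [0,0,-0.001,0,0.045]
  force: 20

```text
clock: 15.55
tcp_pos: [0.5295, -0.2091, 0.3447]
orientation: [-2.455, -1.96, -0.0]
contact_force: [0.3, 1.0, -0.3]
grip_width: 0.0451
gripper_force: 0.0
```

carry_out:
  moves:
    - [0,0,-0.001,0,0.045]
    - [0,0,-0.001,0,0.045]
    - [0,0,-0.02,0,0.045]
    - [0,0,-0.05,0,0.045]
    - [0,0,-0.08,0,0.045]
    - [0,0,-0.12,0,0.045]
    - [0,0,-0.15,0,0.045]
    - [0,0,-0.15,0,0.045]

```text
clock: 16.35
tcp_pos: [0.5304, -0.209, 0.4998]
orientation: [2.449, 1.956, 0.007]
contact_force: [0.2, -0.3, -1.0]
grip_width: 0.0448
gripper_force: 0.0
```

```bash
python3 - <<'E'
from h import *
go([.5292,-.2087,.35],-12.8)
a=r.grab_frame('scene')[...,::-1];b=r.grab_frame('wrist')[...,::-1]
cv2.imwrite('pics/c5.png',np.hstack([cv2.resize(a[200:380,140:320],(400,400),interpolation=cv2.INTER_CUBIC),cv2.resize(b[80:280,170:370],(400,400),interpolation=cv2.INTER_CUBIC)]))
E
```

```text
t 16.35 grasp pt [ 0.5317 -0.2095  0.3448] toolx [ 0.221  0.975 -0.001] tilt 0.5 F [ 0.2 -0.3 -1. ] w 0.0448
shift [ 0.0002 -0.0025 -0.0052]
y heading -12.78 roll 0.0003
```

View pics/c5.png

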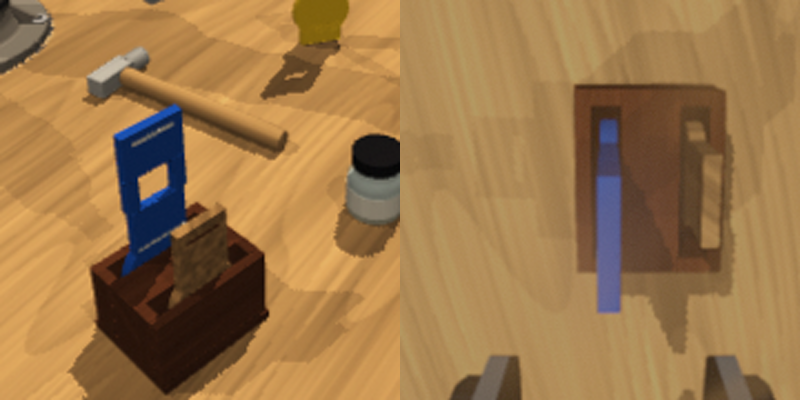

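The blue template stands upright in the empty slot (crop column ~608, centred). It is released, the gripper is clear, and the cork template, jar and hammer are where they were.

```bash
python3 -c "
from bench import r
print(r.hand_in())"
```

```text
the job is handed in; nothing more can be done
None
```

I pressed the keeper down until it locked, took the blue template off the hook, stood it toe down in the empty slot and released it; I handed the job in after about 16 s on the robot clock, and no verdict came back.

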